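# Index the blade carrier and peel off the stuck top tray

## Robot

A 6-joint arm with a two-finger parallel gripper is mounted at the origin on the work surface. World frame = base frame: x ahead of the robot, y to its left, z up, the work surface at z = 0. Lengths are in m, angles in rad, forces in N, time in s.
With the tool pointing down it reaches from about 0.275 to 0.825 m from the base axis. Payload 5.2 kg.
Tool frame: the origin (TCP) lies at the very end of the fingers, on their centre line; the grasp point (between the pads) lies 19 mm behind it; z points along the fingers, y is the line along which they close (so a half turn about z gives the same grasp; the last joint's range is limited). The gripper opens to 93 mm and grips with 3 to 60 N. Pads are 15 mm wide; open, the fingers measure 128 mm over their backs; the gripper's body (75 mm by 188 mm) begins 65 mm behind the grasp point.
Start: joints at [-1.525, 0.259, 1.535, -0, 1.348, -0.203], TCP at [0.135, -0.533, 0.219] pointing down, gripper open.
Joint ranges: [-3.14, 3.14], [-0.91, 2.08], [0.19, 2.58], [-1.22, 4.36], [0.22, 2.71], [-3.12, 3.12]. Speed limits (rad/s): [2.57, 2.57, 3.14, 3.14, 3.14, 3.14].

## Interface

Orientations are given as a unit quaternion [w, x, y, z].
In Python, from workcell import env, camera, calibration gives the robot as it stands.
- The arm moves only by the shell command python3 -m crank 'ROWS' [OPENING] [FORCE]. ROWS is JSON, a list of rows, each a list of 6 numbers: the shift along the tool's x, y, z in mm, then the turn, a rotation vector about the tool's x, y, z in degrees. A call has exactly 5 rows; each row is the pose to reach, as a shift and turn from the pose commanded when the call began, along the tool's axes at that moment; what a row does not reach only later rows make up. A row lasts 1/12 s, in which the tool goes at most 41.7 mm and 7.16 degrees, less where a joint would pass 70% of its speed; a pose out of reach is approached as far as the arm can. A call with a gripper value outside its range is refused whole. OPENING is the finger opening in mm, from 0 to 93, set as the call begins (- or left out, the last holds). The fingers move at their own pace and stop on an object; FORCE is the grip in N (left out, the last holds). Time passes only in rows, so rows that repeat a pose let the fingers close, or fill a call up. It gives the time, the measured TCP pose, the force, the opening and the grip force at its end, in the units of the state.
- env.observe(): the state, without advancing time (a new reading comes with each control period).
- camera(name): name is "side" or "top" or "wrist"; returns the picture (384x512x3 uint8, blue, green, red); there is no depth.
- calibration(name): a dict with "fovy" (degrees; the focal length in pixels is half the picture's height over the tangent of half this angle, whatever the lens; pixels are square), "cx", "cy" (the principal point, pixels), "dist" ([k1, k2, p1, p2, k3] as OpenCV has them; the pictures are not rectified), "rvec" (rotation vector, rad) and "tvec" (3), from world to camera coordinates, as OpenCV has them; the wrist camera has in their place "tool_from_camera" (4x4, takes a point from camera to tool coordinates, whose origin is the TCP and whose axes are the flange's). Camera axes: x right, y down, z forward; pixel columns grow to the right and rows downward; lengths in m; the calibration is good to about 2 mm. A picture is of the moment at which its call begins: read the wrist's pose just before it. calibration takes no time and is no camera call.
- env.sign_off(): hands the job in; it is judged then, once.
The state is a dict: "t": time; "qpos": joint angles; "joint_velocities": joint speeds; "joint_torque": joint torques, N m; "position": TCP position; "tool_rot": TCP orientation; "force": force on the tool from outside, world axes, zero at the start; "torque": the same for the moment, N m; "grip_width": finger opening in m; "grasp_force": force on a finger pad.
Only numpy, scipy, OpenCV 4.12 (cv2) and the standard library are available. Lean on these libraries where they do the work, as an engineer would, in place of code of your own. Each camera call takes 0.05 s, during which the arm holds its last target. There are 200 camera calls.

## Task

First push the loaded carrier along its rail, past the spring click, until it is fully home against the red stop. Then peel the orange tray, which sticks fast in the sprung catches of the grey blade tray under it, by lifting the corner with the black tab while the opposite corner stays down, so that the blade tray stays seated in the carrier and the carrier stays home; finally hold the orange tray out, level and still, centred about 20 cm above the green mat, and finish while still holding it there, leaving the bottle, spare wheel and wrench alone.

Things in the scene. Friction and masses are not known exactly. Their poses are not given: they have to be found in the camera images.
- carrier: Aluminium pallet, 190 (x) by 200 (y) by 12 mm, slides only along the rail, its own y. Origin: centre of its underside, 25 mm above the table. Starts 120-200 mm short of home, which lies to its +y. Sliding takes about 3 N, the click some 2 N more; at the stop the force rises sharply. Blue walls 7 mm high and a clip on its +x side locate the blade tray on its deck.
- push (a point): Where to push the carrier towards +y: middle of the outer face of its blue upright push plate (120 mm wide in x, 8 mm thick, at the -y end, 37 to 82 mm above the table). The point lies 100 mm from the carrier's origin towards -y and 57 mm above the table.
- station (a point): Home point on the rail, 25 mm above the table; y is the push direction. Home: carrier origin at this point, its +y end against the rigid red stop, past a spring ball (yellow housing, -x side) whose bump is felt 20 to 10 mm before home. The rail bars, tops 25 mm up, 22 mm wide, run under the carrier and to 315 mm on the -y side of home.
- blade_tray: Grey tray with scissor blades, 156 (x) by 126 (y) by 30 mm, walls 4 mm, about 0.8 kg. Origin: centre of its underside, on the carrier's 12 mm thick deck over the carrier's origin, same axes. Four sprung balls on posts (to 50 mm up) hold the orange rim. 2 mm play; held down by the clip on its +x side only: a straight pull on the orange tray can tip it up.
- top_tray: Orange tray on the blade tray's rim, 160 (x) by 130 (y) mm, 3 mm plate, rim 6 mm up, boss 6 mm down into the blade tray; 0.1 kg. Origin: centre of the plate's underside (67 mm above the table at first), axes as the carrier's. Four sprung balls, 62 mm either way in x on its two long edges, overhang its rim by 2 mm; each lets go with 2-3 N once the edge there is up 5 mm.
- tab (a point): Black upright fin on the orange tray, the grip for peeling: 12 mm thick, 24 long, 40 tall (3 to 43 mm above the plate's underside), at +55 mm x, +40 mm y from the tray's origin, its length along the diagonal from x towards y (45 degrees), so fingers close along x minus y. This point: on its axis, 10 mm below its top. Axes as the tray's.
- heel (a point): Corner of the orange tray's underside opposite the tab, at -78 mm x, -63 mm y from its origin. The tray turns about it, resting on the blade tray, while the tab corner is lifted.
- mat: Green square hand-over mat, 160 by 160 by 4 mm, fixed to the bench. Origin: centre of its underside, at table height.
- oil_bottle: Yellow bottle with red cap, 56 mm across, 100 mm tall, standing; bystander, not to be moved. Origin: centre of its underside.
- spare_wheel: Spare grinding wheel lying flat, 120 mm across, 22 mm thick, yellow label; bystander. Origin: centre of its underside.
- wrench: Steel wrench lying flat along its own x, 170 mm long, between robot and rail; bystander. Origin: under it, near its middle.
Things that resemble listed ones, but are neither listed nor needed, are in the scene too. There is more than one size of the blade_tray; the one meant has the size given above.

How it is judged:
By the outcome, as a careful person would: the job done as asked, in the order asked, and still so for the second after the job is handed in, while the arm keeps its last pose, push and grip.
It also fails if it takes over 58 s, if anything falls off the work surface, if the arm or the gripper's body presses on something with over 40 N, if the wrist force passes 120 N, or if a joint passes its speed limit or range.

## Working session

There is one attempt and no reset: what is moved stays moved. The work goes in short steps, Python scripts to look and compute and a shell command to move; the robot and the scene stay as the last step left them, time stands still between calls to the robot, and variables do not carry over. Pictures are saved under pics/ and viewed, at most 10 in all, crops included, and the job is handed in when it is done.

```bash
ls; mkdir -p pics; python3 - <<'E'
from workcell import env,camera,calibration
import cv2
s=env.observe()
print({k:s[k] for k in ('t','position','tool_rot','force','grip_width')})
for n in('top','side'):
    cv2.imwrite(f'pics/{n}0.png',camera(n)); print(n,calibration(n))
print(calibration('wrist'))
E
```

```text
pics
{'t': 0.0, 'position': array([ 0.135427  , -0.53250982,  0.21781657]), 'tool_rot': array([-9.18805858e-04,  9.92273339e-01,  1.24067603e-01,  7.73607229e-05]), 'force': array([-0.0059369 , -0.38684559,  0.61777874]), 'grip_width': 0.09323383504176605}
top {'fovy': 56.266956312459804, 'cx': 257.3951854587702, 'cy': 194.22677743899575, 'dist': array([-0.05253995,  0.        ,  0.        ,  0.        ,  0.        ]), 'rvec': array([ 2.17238981, -2.03090433,  0.21537956]), 'tvec': array([-0.02761491,  0.53289462,  0.8589937 ])}
side {'fovy': 43.70185493562119, 'cx': 246.3268111141561, 'cy': 188.5478049147947, 'dist': array([-0.16814504,  0.        ,  0.        ,  0.        ,  0.        ]), 'rvec': array([ 0.66315517, -2.6658918 ,  1.10193843]), 'tvec': array([0.48106009, 0.22987561, 1.1070511 ])}
{'fovy': 58.202161312472704, 'cx': 254.86140257295338, 'cy': 188.4372971456091, 'dist': array([-0.07984233,  0.        ,  0.        ,  0.        ,  0.        ]), 'tool_from_camera': array([[-7.05335826e-04, -9.65170724e-01, -2.61619906e-01,
         7.22535021e-02],
       [ 9.99999711e-01, -7.55422817e-04,  9.08813325e-05,
         4.17912355e-04],
       [-2.85349648e-04, -2.61619766e-01,  9.65170978e-01,
        -1.67178628e-01],
       [ 0.00000000e+00,  0.00000000e+00,  0.00000000e+00,
         1.00000000e+00]])}
```

View pics/top0.png

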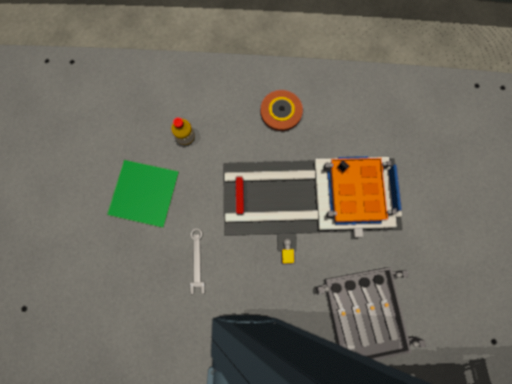

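View pics/side0.png

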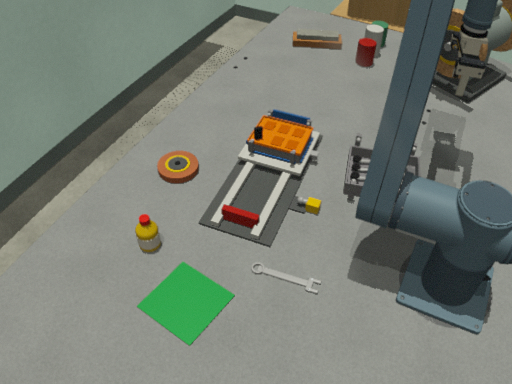

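Top view: mat centred at (143,193), red stop (239,195), carrier with orange tray about (360,190), its tab at (342,167), and the blue push plate at (396,187). The bottle is at (182,130), the wheel at (282,110), the wrench at (197,262). Decoy blade tray at (365,312).

```bash
cat > h.py <<'E'
import numpy as np,cv2
from workcell import env,camera,calibration
from scipy.spatial.transform import Rotation as R
def K(c):
    f=192/np.tan(np.radians(c['fovy']/2)); return np.array([[f,0,c['cx']],[0,f,c['cy']],[0,0,1.]])
def tool(s=None):
    s=s or env.observe(); q=s['tool_rot']; T=np.eye(4); T[:3,:3]=R.from_quat([q[1],q[2],q[3],q[0]]).as_matrix(); T[:3,3]=s['position']; return T
def extr(n,T=None):
    c=calibration(n)
    if n=='wrist':
        M=np.linalg.inv((tool() if T is None else T)@c['tool_from_camera']); return c,M[:3,:3],M[:3,3]
    return c,cv2.Rodrigues(c['rvec'])[0],c['tvec']
def unproj(n,uv,z,T=None):
    c,Rm,t=extr(n,T); p=cv2.undistortPoints(np.array(uv,float).reshape(-1,1,2),K(c),c['dist']).reshape(-1,2)
    d=np.c_[p,np.ones(len(p))]@Rm; o=-Rm.T@t
    return o+d*((z-o[2])/d[:,2])[:,None]
def proj(n,P,T=None):
    c,Rm,t=extr(n,T); return cv2.projectPoints(np.array(P,float).reshape(-1,1,3),cv2.Rodrigues(Rm)[0],t,K(c),c['dist'])[0].reshape(-1,2)
E
python3 - <<'E'
from h import *
np.set_printoptions(precision=4,suppress=True)
im=cv2.imread('pics/top0.png'); hsv=cv2.cvtColor(im,cv2.COLOR_BGR2HSV)
def blob(lo,hi,box):
    m=cv2.inRange(hsv,lo,hi); k=np.zeros_like(m); x0,y0,x1,y1=box; k[y0:y1,x0:x1]=m[y0:y1,x0:x1]
    return k
def rect(k,z):
    ys,xs=np.nonzero(k); P=unproj('top',np.c_[xs,ys],z)[:,:2]*1000
    r=cv2.minAreaRect(P.astype(np.float32)); return len(xs),r
print('orange',rect(blob((5,150,120),(20,255,255),(315,145,395,235)),.073))
print('mat',rect(blob((45,100,60),(75,255,255),(90,140,200,240)),.004))
print('blue',rect(blob((100,100,40),(125,255,255),(385,145,410,225)),.082))
print('stop',rect(blob((0,150,80),(4,255,255),(225,165,255,225)),.05))
print('tab', unproj('top',[[342,166]],.11))
print('rail ends',unproj('top',[[225,176],[225,217],[315,174],[318,216]],.025))
print('carrier',unproj('top',[[316,158],[319,230],[402,228]],.037))
print('bottle',unproj('top',[[179,124]],.1),'wheel',unproj('top',[[282,110]],.022),'wrench',unproj('top',[[196,233],[197,290]],.005),'housing',unproj('top',[[288,240],[289,257]],.04))
E
```

```text
orange (3077, ((561.31396484375, -246.03115844726562), (161.1537628173828, 131.85389709472656), 5.5004496574401855))
mat (3282, ((529.3084716796875, 321.43402099609375), (159.5737762451172, 159.08172607421875), 81.39916229248047))
blue (325, ((570.3220825195312, -334.0179138183594), (113.81118774414062, 19.721084594726562), 5.593782424926758))
stop (286, ((530.5056762695312, 55.654300689697266), (94.95958709716797, 20.77891731262207), 4.378798484802246))
tab [[ 0.6066 -0.1948  0.11  ]]
rail ends [[ 0.5847  0.0988  0.025 ]
 [ 0.4743  0.0892  0.025 ]
 [ 0.6064 -0.1414  0.025 ]
 [ 0.4931 -0.1531  0.025 ]]
carrier [[ 0.6474 -0.141   0.037 ]
 [ 0.4551 -0.155   0.037 ]
 [ 0.474  -0.3693  0.037 ]]
bottle [[0.6942 0.2198 0.1   ]] wheel [[ 0.7873 -0.0436  0.022 ]] wrench [[0.4293 0.1643 0.005 ]
 [0.2835 0.147  0.005 ]] housing [[ 0.4241 -0.0768  0.04  ]
 [ 0.3817 -0.0815  0.04  ]]
```

```bash
python3 -m crank '[[40,-3,0,0,0,0],[80,-5,0,0,0,0],[120,-8,0,0,0,0],[160,-10,0,0,0,0],[200,-13,0,0,0,0]]' 0 20
python3 -m crank '[[40,-3,0,0,0,0],[80,-5,0,0,0,0],[120,-8,0,0,0,0],[160,-10,0,0,0,0],[200,-13,0,0,0,0]]'
python3 -m crank '[[20,-1,20,0,0,3],[40,-2,40,0,0,6],[61,-4,60,0,0,9],[61,-4,80,0,0,9],[61,-4,98,0,0,9]]'
```

```text
t: 0.52
position: [0.3275, -0.4703, 0.2183]
tool_rot: [-0.0, 0.992, 0.124, -0.0]
force: [0.1, -1.2, 0.6]
grip_width: 0.0643
grasp_force: 0.0
t: 0.93
position: [0.5184, -0.4082, 0.2181]
tool_rot: [-0.0, 0.992, 0.124, -0.0]
force: [0.0, -1.0, 0.8]
grip_width: 0.0313
grasp_force: 0.0
t: 1.35
position: [0.5757, -0.3889, 0.1182]
tool_rot: [-0.001, 0.999, 0.047, -0.001]
force: [0.1, -0.3, 0.0]
grip_width: 0.0013
grasp_force: 0.0
```

```bash
python3 -m crank '[[0,0,15,0,0,0],[0,0,30,0,0,0],[0,0,50,0,0,0],[0,0,68,0,0,0],[0,0,68,0,0,0]]'
python3 -m crank '[[0,-5,0,0,0,0],[0,-10,0,0,0,0],[0,-13,0,0,0,0],[0,-16,0,0,0,0],[0,-18,0,0,0,0]]'
python3 - <<'E'
from h import *
cv2.imwrite('pics/s1.png',cv2.resize(camera('side')[80:240,190:350],None,fx=3.5,fy=3.5))
E
```

```text
t: 1.77
position: [0.5724, -0.3882, 0.0476]
tool_rot: [-0.003, 0.999, 0.046, -0.003]
force: [-0.1, 0.9, -1.8]
grip_width: 0.0009
grasp_force: 0.0
t: 2.18
position: [0.5738, -0.3723, 0.054]
tool_rot: [0.001, 0.999, 0.046, 0.001]
force: [0.0, 0.1, -0.2]
grip_width: 0.0007
grasp_force: 0.0
```

View pics/s1.png

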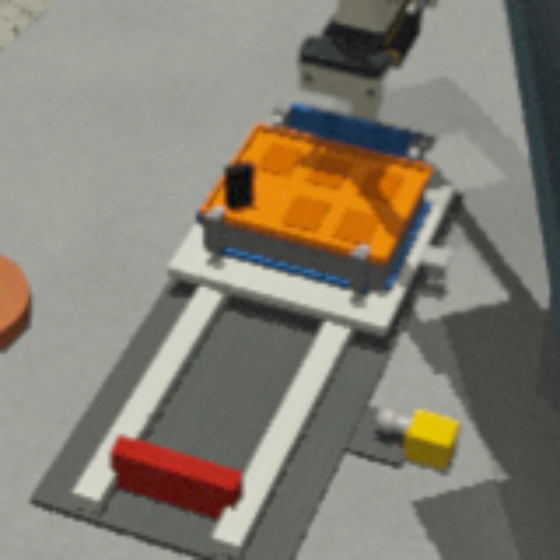

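Fingers stand behind the middle of the blue plate (crop ~(350,90)); the way to the stop is free. Pushing.

```bash
python3 -m crank '[[0,-4,3,0,0,0],[0,-8,3,0,0,0],[0,-12,3,0,0,0],[0,-16,3,0,0,0],[0,-20,3,0,0,0]]'
python3 -m crank '[[0,-6,0,0,0,0],[0,-12,0,0,0,0],[0,-18,0,0,0,0],[0,-24,0,0,0,0],[0,-30,0,0,0,0]]'
python3 -m crank '[[0,-8,0,0,0,0],[0,-16,0,0,0,0],[0,-24,0,0,0,0],[0,-32,0,0,0,0],[0,-40,0,0,0,0]]'
python3 -m crank '[[0,-8,0,0,0,0],[0,-16,0,0,0,0],[0,-24,0,0,0,0],[0,-32,0,0,0,0],[0,-40,0,0,0,0]]'
```

```text
t: 2.65
position: [0.5712, -0.3528, 0.0495]
tool_rot: [0.0, 0.999, 0.046, -0.0]
force: [0.6, -3.0, -2.1]
grip_width: 0.0002
grasp_force: 1.4
t: 3.07
position: [0.5684, -0.322, 0.0496]
tool_rot: [-0.0, 0.999, 0.046, -0.0]
force: [-1.5, -3.0, -2.0]
grip_width: 0.0003
grasp_force: 1.5
t: 3.48
position: [0.5647, -0.2819, 0.0497]
tool_rot: [-0.0, 0.999, 0.046, -0.0]
force: [-1.6, -4.1, -2.3]
grip_width: 0.0006
grasp_force: 1.6
t: 3.9
position: [0.5611, -0.2423, 0.0497]
tool_rot: [-0.0, 0.999, 0.046, -0.0]
force: [-2.2, -3.5, -1.6]
grip_width: 0.0003
grasp_force: 1.6
```

```bash
python3 -m crank '[[0,-6,0,0,0,0],[0,-12,0,0,0,0],[0,-18,0,0,0,0],[0,-24,0,0,0,0],[0,-30,0,0,0,0]]'
for i in 1 2; do python3 -m crank '[[0,-2,0,0,0,0],[0,-4,0,0,0,0],[0,-6,0,0,0,0],[0,-8,0,0,0,0],[0,-10,0,0,0,0]]'; done
python3 - <<'E'
from h import *
im=camera('top'); cv2.imwrite('pics/t1.png',cv2.resize(im[130:270,180:420],None,fx=3,fy=3))
E
```

```text
t: 4.32
position: [0.5585, -0.2128, 0.0498]
tool_rot: [0.0, 0.999, 0.046, 0.0]
force: [-2.4, -3.9, 0.7]
grip_width: 0.0003
grasp_force: 1.5
t: 4.73
position: [0.5579, -0.2034, 0.0497]
tool_rot: [0.0, 0.999, 0.046, 0.0]
force: [-1.1, -2.9, -0.5]
grip_width: 0.0008
grasp_force: 1.3
t: 5.15
position: [0.5569, -0.1932, 0.0497]
tool_rot: [0.0, 0.999, 0.046, 0.0]
force: [0.3, -2.7, -0.4]
grip_width: 0.0003
grasp_force: 1.3
```

View pics/t1.png

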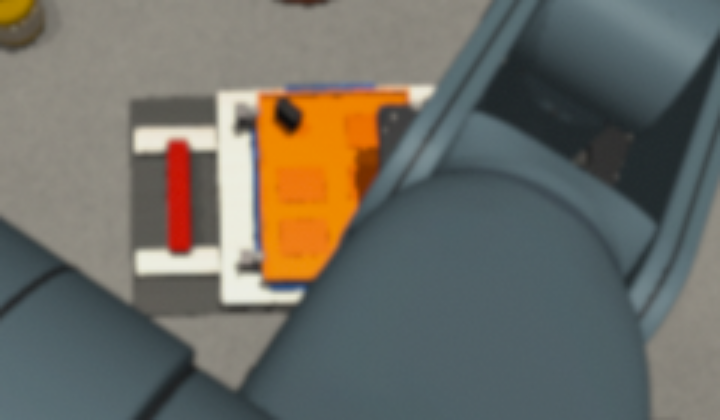

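Carrier edge at crop x≈218, red stop face ≈190: about 25 mm to go, the click lies ahead.

```bash
python3 -m crank '[[0,-2,0,0,0,0],[0,-4,0,0,0,0],[0,-6,0,0,0,0],[0,-8,0,0,0,0],[0,-10,0,0,0,0]]'
for i in 1 2; do python3 -m crank '[[0,-1,0,0,0,0],[0,-2,0,0,0,0],[0,-3,0,0,0,0],[0,-4,0,0,0,0],[0,-5,0,0,0,0]]'; done
```

```text
t: 5.62
position: [0.5561, -0.1842, 0.0498]
tool_rot: [0.001, 0.999, 0.046, 0.0]
force: [-0.4, -6.7, -1.9]
grip_width: 0.0008
grasp_force: 3.1
t: 6.03
position: [0.5556, -0.179, 0.0498]
tool_rot: [0.001, 0.999, 0.046, 0.0]
force: [-0.2, -5.3, -1.0]
grip_width: 0.0006
grasp_force: 2.4
t: 6.45
position: [0.555, -0.1732, 0.0497]
tool_rot: [-0.0, 0.999, 0.046, 0.0]
force: [0.2, -2.5, -2.1]
grip_width: 0.0005
grasp_force: 1.7
```

Click felt and passed; on to the stop.

```bash
for i in 1 2; do python3 -m crank '[[0,-1,0,0,0,0],[0,-2,0,0,0,0],[0,-3,0,0,0,0],[0,-4,0,0,0,0],[0,-5,0,0,0,0]]'; done
```

```text
t: 6.87
position: [0.5546, -0.1686, 0.0498]
tool_rot: [0.0, 0.999, 0.046, 0.0]
force: [-0.8, -7.0, -0.4]
grip_width: 0.0004
grasp_force: 3.3
t: 7.28
position: [0.5547, -0.1686, 0.0499]
tool_rot: [0.004, 0.999, 0.046, 0.001]
force: [-0.7, -22.2, -7.3]
grip_width: 0.0007
grasp_force: 11.0
```

The carrier is home (force rose sharply, no more travel). Back off, rise, and go above the tab, turned for the tab's grip.

```bash
python3 -m crank '[[0,8,0,0,0,0],[0,16,0,0,0,0],[0,24,0,0,0,0],[0,32,0,0,0,0],[0,40,0,0,0,0]]'
python3 -m crank '[[0,0,-30,0,0,0],[0,0,-60,0,0,0],[0,0,-90,0,0,0],[0,0,-120,0,0,0],[0,0,-150,0,0,0]]'
python3 -m crank '[[11,-38,0,0,0,0],[22,-76,0,0,0,0],[32,-114,0,0,0,0],[43,-152,0,0,0,0],[54,-190,0,0,0,0]]' 50 50
python3 -m crank '[[0,0,0,0,0,-7],[0,0,0,0,0,-14],[0,0,0,0,0,-21],[0,0,0,0,0,-28],[0,0,0,0,0,-35]]'
python3 -m crank '[[0,0,0,0,0,-5],[0,0,0,0,0,-10],[0,0,0,0,0,-10],[0,0,0,0,0,-10],[0,0,0,0,0,-10]]'
python3 - <<'E'
from h import *
T=tool(); np.save('T1.npy',T); im=camera('wrist'); cv2.imwrite('pics/w1.png',im); cv2.imwrite('pics/t2.png',camera('top')); cv2.imwrite('pics/s2.png',camera('side'))
E
```

```text
t: 7.7
position: [0.5576, -0.2034, 0.0495]
tool_rot: [-0.0, 0.999, 0.046, -0.0]
force: [-0.1, 0.2, -0.2]
grip_width: 0.0
grasp_force: 0.0
t: 8.12
position: [0.5574, -0.2033, 0.201]
tool_rot: [-0.0, 0.999, 0.046, -0.0]
force: [-0.3, -0.4, -0.6]
grip_width: 0.0006
grasp_force: 0.0
t: 8.53
position: [0.594, -0.0076, 0.1998]
tool_rot: [-0.0, 0.999, 0.046, 0.0]
force: [0.4, -0.1, -0.4]
grip_width: 0.0291
grasp_force: 0.0
t: 8.95
position: [0.594, -0.0089, 0.1995]
tool_rot: [-0.0, 0.938, 0.347, -0.0]
force: [1.3, 0.6, 0.1]
grip_width: 0.05
grasp_force: 0.0
t: 9.37
position: [0.594, -0.0092, 0.1996]
tool_rot: [-0.0, 0.906, 0.423, -0.0]
force: [0.4, 0.5, 0.1]
grip_width: 0.0498
grasp_force: 0.0
```

View pics/w1.png

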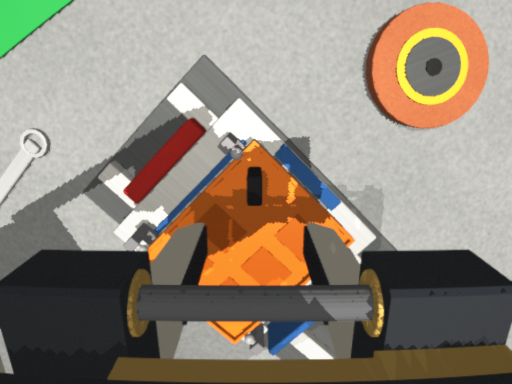

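Tab at (255,185), centred between the fingers; red stop (165,160), carrier edge partly in shadow. I check home with the top picture and fit the tab.

```bash
python3 - <<'E'
from h import *
np.set_printoptions(precision=1,suppress=True)
T=np.load('T1.npy'); im=cv2.imread('pics/w1.png')
g=cv2.cvtColor(im,cv2.COLOR_BGR2HSV); m=(g[...,2]<75).astype(np.uint8); m[:,:235]=0;m[:,275:]=0;m[:155]=0;m[215:]=0
ys,xs=np.nonzero(m); print('dark',xs.min(),xs.max(),ys.min(),ys.max(),xs.mean(),ys.mean())
for r in range(162,212,4): print(r,np.nonzero(m[r])[0][[0,-1]] if m[r].any() else None,end=' ')
th=np.radians(5.3);X=np.array([np.cos(th),np.sin(th)]);Y=np.array([-X[1],X[0]])
d=(X+Y)/2**.5;n=(X-Y)/2**.5
c=np.array([.594,-.007])
for z in(.110,.073): print(z,proj('wrist',[[*(c+a*d*.012+b*n*.006),z] for a in(-1,1) for b in(-1,1)],T).ravel())
a=cv2.resize(im[40:300,80:400],(640,520)); cv2.imwrite('pics/c1.png',np.clip(a.astype(float)*1.8,0,255).astype('uint8'))
E
```

```text
dark 247 261 167 205 254.22323049001815 186.39019963702358
162 None 166 None 170 [248 260] 174 [248 261] 178 [247 261] 182 [248 261] 186 [248 261] 190 [247 261] 194 [247 261] 198 [247 261] 202 [247 261] 206 None 210 None 0.11 [245.1 204.1 260.5 204.1 244.8 174.1 260.5 174.1]
0.073 [246.3 191.4 259.9 191.3 246.  164.7 259.8 164.6]
```

View pics/c1.png

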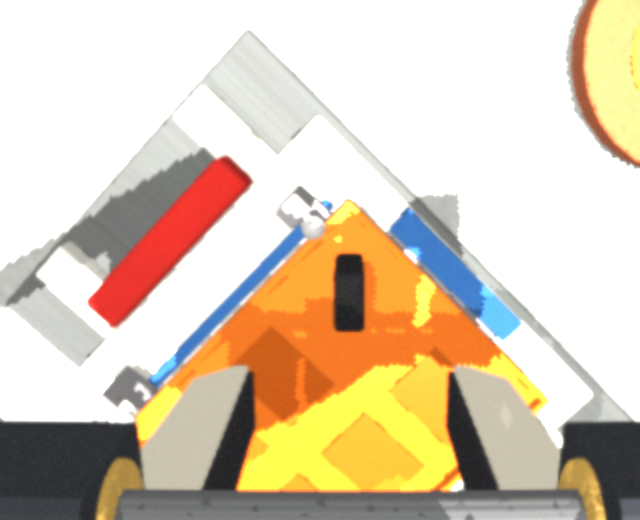

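The carrier's end lies against the red stop (crop (90,330)-(250,185)): home. Tab within 1 mm of expectation. Descend and grip.

```bash
python3 -m crank '[[1,0,30,0,0,0],[1,0,60,0,0,0],[1,0,85,0,0,0],[1,0,105,0,0,0],[1,0,117,0,0,0]]' 40
python3 -m crank '[[0,0,0,0,0,0],[0,0,0,0,0,0],[0,0,0,0,0,0],[0,0,0,0,0,0],[0,0,0,0,0,0]]' 0 50
python3 -m crank '[[0,0,0,0,0,0],[0,0,0,0,0,0],[0,0,0,0,0,0],[0,0,0,0,0,0],[0,0,0,0,0,0]]'
python3 - <<'E'
from h import *
np.set_printoptions(precision=2,suppress=True)
T=tool(); print(env.observe()['torque'])
# heel in tool coords from grip: tab axis at TCP xy
th=np.radians(5.3);X=np.array([np.cos(th),np.sin(th),0]);Y=np.array([-X[1],X[0],0])
tcp=T[:3,3]; heel=tcp-.133*X-.103*Y; heel[2]=.067
h=T[:3,:3].T@(heel-tcp)*1000; D=.133*X+.103*Y; D/=np.linalg.norm(D)
ax=T[:3,:3].T@np.cross(D,[0,0,1]); print('h',h,'ax',ax)
for a in range(1,21):
    r=R.from_rotvec(ax*np.radians(a)); print(a,np.r_[h-r.apply(h),ax*a])
E
```

```text
t: 9.93
position: [0.5931, -0.0081, 0.08]
tool_rot: [-0.001, 0.906, 0.424, -0.001]
force: [-0.9, -0.5, -0.3]
grip_width: 0.04
grasp_force: 0.0
t: 10.35
position: [0.5955, -0.0084, 0.0841]
tool_rot: [0.001, 0.905, 0.425, 0.001]
force: [1.5, -0.6, 2.5]
grip_width: 0.0119
grasp_force: 50.3
t: 10.77
position: [0.5955, -0.0084, 0.084]
tool_rot: [0.001, 0.905, 0.425, 0.001]
force: [-0.1, 0.9, 5.4]
grip_width: 0.0113
grasp_force: 50.0
[ 0.09  0.19 -0.14]
h [-166.92  -21.09   16.76] ax [-0.13  0.99  0.  ]
1 [-0.32 -0.03 -2.93 -0.13  0.99  0.  ]
2 [-0.68 -0.08 -5.86 -0.25  1.98  0.  ]
3 [-1.1  -0.12 -8.78 -0.38  2.98  0.01]
4 [ -1.57  -0.18 -11.7   -0.5    3.97   0.01]
5 [ -2.09  -0.24 -14.6   -0.63   4.96   0.01]
6 [ -2.66  -0.3  -17.49  -0.75   5.95   0.01]
7 [ -3.28  -0.38 -20.38  -0.88   6.94   0.01]
8 [ -3.94  -0.46 -23.25  -1.     7.94   0.01]
9 [ -4.66  -0.54 -26.11  -1.13   8.93   0.02]
10 [ -5.43  -0.63 -28.96  -1.25   9.92   0.02]
11 [ -6.25  -0.73 -31.79  -1.38  10.91   0.02]
12 [ -7.11  -0.84 -34.61  -1.5   11.91   0.02]
13 [ -8.03  -0.95 -37.42  -1.63  12.9    0.02]
14 [ -8.99  -1.06 -40.2   -1.75  13.89   0.02]
15 [-10.    -1.18 -42.97  -1.88  14.88   0.03]
16 [-11.06  -1.31 -45.73  -2.    15.87   0.03]
17 [-12.17  -1.45 -48.46  -2.13  16.87   0.03]
18 [-13.32  -1.59 -51.17  -2.25  17.86   0.03]
19 [-14.52  -1.74 -53.86  -2.38  18.85   0.03]
20 [-15.77  -1.89 -56.53  -2.5   19.84   0.04]
```

```bash
python3 -m crank '[[0,0,-2,-0.1,1,0],[-1,0,-5,-0.2,2,0],[-1,0,-8,-0.4,3,0],[-1.5,0,-10.5,-0.5,4,0],[-2,0,-13.5,-0.6,5,0]]'
python3 - <<'E'
from h import *
cv2.imwrite('pics/s3.png',cv2.resize(camera('side')[100:270,170:350],None,fx=3.3,fy=3.3))
E
```

```text
t: 11.18
position: [0.5934, -0.0096, 0.096]
tool_rot: [-0.014, 0.904, 0.424, 0.043]
force: [3.3, 2.9, -0.8]
grip_width: 0.0117
grasp_force: 50.0
```

View pics/s3.png

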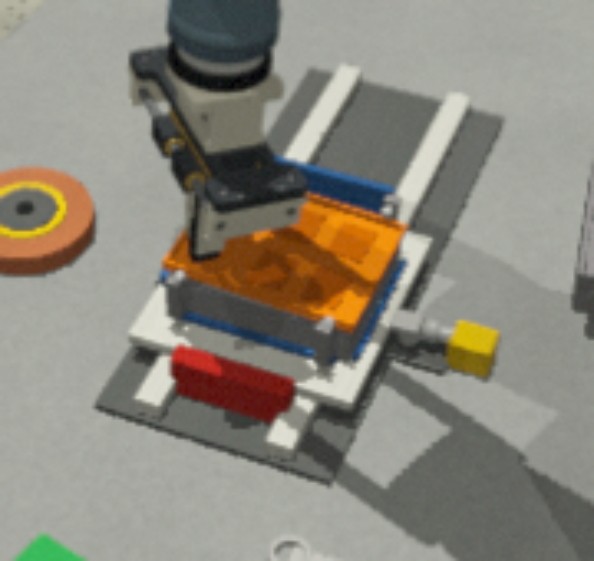

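Tab corner is up off its post (crop ~(180,265)); blade tray still sits low in the carrier, carrier at the stop. Continue; the same tool-frame rows apply as the heel is fixed in the tool frame.

```bash
for i in 1 2; do python3 -m crank '[[-0.3,0,-3,-0.1,1,0],[-0.7,0,-6,-0.2,2,0],[-1,0,-8.8,-0.4,3,0],[-1.5,0,-11.7,-0.5,4,0],[-2,0,-14.5,-0.6,5,0]]'; done
python3 - <<'E'
from h import *
cv2.imwrite('pics/s4.png',cv2.resize(camera('side')[100:270,170:350],None,fx=3.3,fy=3.3))
E
```

```text
t: 11.65
position: [0.5906, -0.0122, 0.1106]
tool_rot: [-0.028, 0.902, 0.423, 0.084]
force: [0.1, -0.2, 0.4]
grip_width: 0.0118
grasp_force: 50.0
t: 12.07
position: [0.5878, -0.0158, 0.1245]
tool_rot: [-0.041, 0.897, 0.421, 0.125]
force: [-2.0, -0.1, -0.4]
grip_width: 0.0115
grasp_force: 50.0
```

View pics/s4.png

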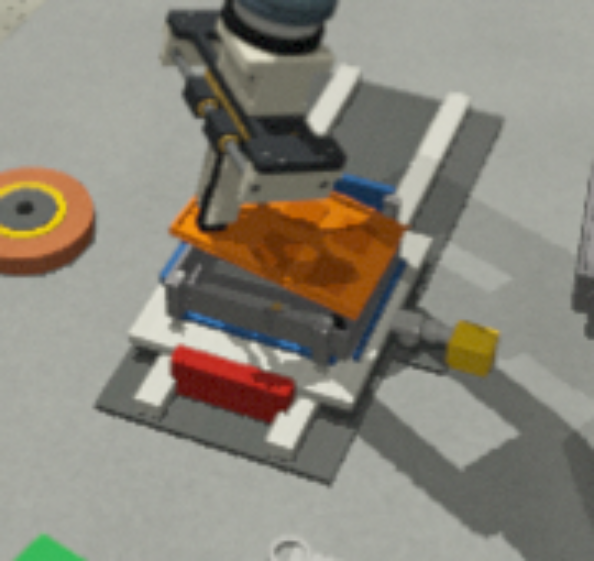

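Tray tilted ~15°, three catches are free, the blade tray is seated. Two more peel steps, then straight up.

```bash
for i in 1 2; do python3 -m crank '[[-0.3,0,-3,-0.1,1,0],[-0.7,0,-6,-0.2,2,0],[-1,0,-8.8,-0.4,3,0],[-1.5,0,-11.7,-0.5,4,0],[-2,0,-14.5,-0.6,5,0]]'; done
python3 - <<'E'
from h import *
np.set_printoptions(precision=3,suppress=True)
T=tool(); print('world up per mm in tool',T[:3,:3].T@[0,0,1])
E
```

```text
t: 12.53
position: [0.5839, -0.0198, 0.138]
tool_rot: [-0.055, 0.891, 0.418, 0.167]
force: [-2.4, 1.0, -0.0]
grip_width: 0.0117
grasp_force: 50.0
t: 12.95
position: [0.5791, -0.0246, 0.1511]
tool_rot: [-0.068, 0.883, 0.414, 0.208]
force: [-1.8, 0.8, 0.1]
grip_width: 0.011
grasp_force: 50.0
world up per mm in tool [ 0.424  0.051 -0.904]
```

```bash
python3 -m crank '[[1.7,0.2,-3.6,0,0,0],[3.4,0.4,-7.2,0,0,0],[5.1,0.6,-10.8,0,0,0],[6.8,0.8,-14.5,0,0,0],[8.5,1,-18,0,0,0]]'
python3 -m crank '[[8.5,1,-18,0,0,0],[17,2,-36,0,0,0],[25,3,-54,0,0,0],[34,4,-72,0,0,0],[42,5,-90,0,0,0]]'
python3 - <<'E'
from h import *
cv2.imwrite('pics/s5.png',cv2.resize(camera('side')[50:310,120:370],None,fx=2.3,fy=2.3))
E
```

```text
t: 13.37
position: [0.5801, -0.0249, 0.1716]
tool_rot: [-0.067, 0.883, 0.415, 0.207]
force: [0.0, -0.6, -0.6]
grip_width: 0.0117
grasp_force: 50.0
t: 13.78
position: [0.5797, -0.0246, 0.2719]
tool_rot: [-0.067, 0.883, 0.415, 0.207]
force: [-0.4, -0.5, -0.5]
grip_width: 0.0117
grasp_force: 50.0
```

View pics/s5.png

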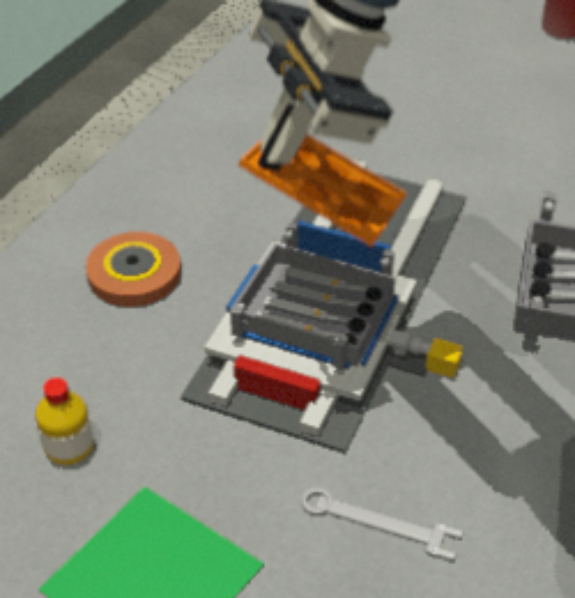

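The orange tray is free; the blade tray sits level in the home carrier (crop (315,300)). Level the tool, then travel.

```bash
python3 -m crank '[[0,0,0,0.6,-5,0],[0,0,0,1.2,-10,0],[0,0,0,1.8,-15,0],[0,0,0,2.4,-20,0],[0,0,0,3,-25,0]]'
python3 - <<'E'
from h import *
np.set_printoptions(precision=4,suppress=True)
T=tool(); th=np.radians(5.3);X=np.array([np.cos(th),np.sin(th),0]);Y=np.array([-X[1],X[0],0])
g=np.array([.5293,.3214,.221])+.055*X+.040*Y
print(T[:3,:3]);print('goal',g,'tool shift mm',T[:3,:3].T@(g-T[:3,3])*1000)
E
```

```text
t: 14.25
position: [0.5801, -0.0247, 0.2711]
tool_rot: [0.002, 0.905, 0.425, -0.001]
force: [-1.3, 0.7, -0.8]
grip_width: 0.0117
grasp_force: 50.0
[[ 0.6396  0.7687  0.0001]
 [ 0.7687 -0.6396 -0.0044]
 [-0.0033  0.0029 -1.    ]]
goal [0.5804 0.3663 0.221 ] tool shift mm [ 300.9258 -249.9951   48.4246]
```

```bash
for i in 1 2; do python3 -m crank '[[20,-17,2,0,0,0],[40,-33,4,0,0,0],[60,-50,7,0,0,0],[80,-66,10,0,0,0],[100,-83,14,0,0,0]]'; done
python3 -m crank '[[25,-21,6,0,0,0],[50,-42,11,0,0,0],[75,-63,16,0,0,0],[92,-77,20,0,0,0],[100,-83,20,0,0,0]]'
python3 -m crank '[[0,0,0,0,0,0],[0,0,0,0,0,0],[0,0,0,0,0,0],[0,0,0,0,0,0],[0,0,0,0,0,0]]'
python3 - <<'E'
from h import *
np.set_printoptions(precision=2,suppress=True)
T=tool(); a=camera('top');b=camera('side');w=camera('wrist')
cv2.imwrite('pics/t6.png',a);cv2.imwrite('pics/s6.png',b);cv2.imwrite('pics/w6.png',w);np.save('T6.npy',T)
# expected tray corners
th=np.radians(5.3);X=np.array([np.cos(th),np.sin(th),0]);Y=np.array([-X[1],X[0],0])
o=T[:3,3]-.055*X-.04*Y; o[2]-=.017-.006
C=[o+i*.08*X+j*.065*Y for i,j in((1,1),(1,-1),(-1,-1),(-1,1))]
for n,im in(('side',b),('wrist',w)):
    p=proj(n,C,T);print(n,p.ravel()); cv2.polylines(im,[p.round().astype(int)],True,(255,0,255),1)
side=cv2.resize(b[120:384,80:330],(560,590)); cv2.imwrite('pics/f.png',np.hstack([cv2.resize(b[100:384,60:330],(400,420)),cv2.resize(w,(400,420))]))
E
```

```text
t: 14.67
position: [0.58, 0.1069, 0.2561]
tool_rot: [0.0, 0.905, 0.425, 0.001]
force: [0.2, 0.4, -1.4]
grip_width: 0.0116
grasp_force: 50.0
t: 15.08
position: [0.58, 0.237, 0.2421]
tool_rot: [0.0, 0.905, 0.425, 0.001]
force: [-0.6, -0.2, -0.5]
grip_width: 0.0117
grasp_force: 50.0
t: 15.5
position: [0.5787, 0.3688, 0.2205]
tool_rot: [-0.001, 0.905, 0.426, -0.001]
force: [-0.7, 0.5, -1.5]
grip_width: 0.0114
grasp_force: 50.0
t: 15.92
position: [0.5803, 0.364, 0.2228]
tool_rot: [0.0, 0.906, 0.424, 0.0]
force: [-1.1, -0.1, -0.9]
grip_width: 0.0116
grasp_force: 50.0
side [124.94 253.04 158.22 207.41 227.99 230.34 199.01 280.66]
wrist [254.14 167.08 404.79 314.44 225.73 448.44  77.48 342.6 ]
```

View pics/f.png

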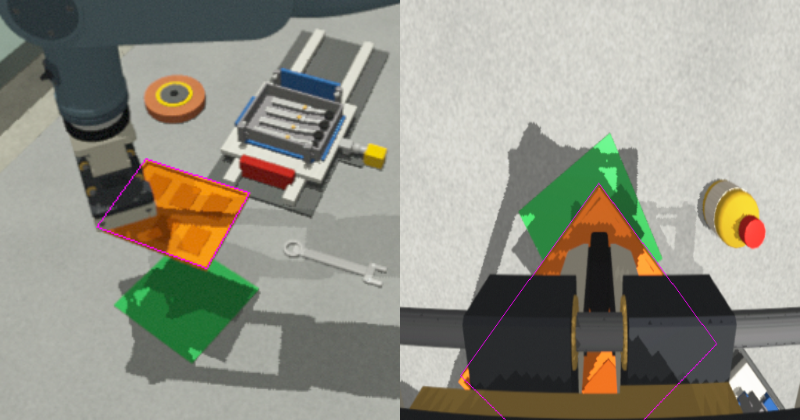

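The tray outline matches the predicted level pose over the mat within a pixel or so (side view); the carrier is at the stop with the blade tray seated, and the bystanders are untouched. Settle and hand in.

```bash
python3 -m crank '[[0,0,0,0,0,0],[0,0,0,0,0,0],[0,0,0,0,0,0],[0,0,0,0,0,0],[0,0,0,0,0,0]]'; python3 -c "
from workcell import env
print(env.sign_off())"
```

```text
t: 16.48
position: [0.5796, 0.3655, 0.2221]
tool_rot: [-0.0, 0.905, 0.425, -0.0]
force: [-0.3, 1.0, -1.4]
grip_width: 0.0117
grasp_force: 50.0
the job is handed in; nothing more can be done
None
```

I handed the job in at about 16.5 s with the arm holding the orange tray level about 20 cm above the mat; the carrier is home against the red stop, the blade tray is still seated in it, and the bystanders look unmoved (no verdict came back).

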